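# Back off the flower press's tight hand wheel

## Task

Of the flower press's two knurled hand wheels, one has already been loosened and stands higher on its screw; the other is still screwed down tight. With a fingertip against its knurled rim, roll the tight wheel loose (counter-clockwise seen from above) by two full turns, to within a quarter of a turn, and take the finger away. Leave the loosened wheel alone, and the jars, cups and other things standing about too.

Things in the scene. Friction and masses are not known exactly. Their poses are not given: they have to be found in the camera images.
- press: Flower press: wooden top and bottom boards 150 x 330 mm with card between, 70 mm high, fixed to the table. Origin: centre of its underside; x across the boards, y along them, z up. Two upright steel screws (16 mm diameter, ends 122 mm above the table) stand 90 mm either side of its middle along y, a hand wheel on each; which end is which varies.
- tight_hub (a point): Centre of the hand wheel still screwed down tight, at mid-thickness on its vertical axis. Dark steel disc 22 mm thick, 94 mm diameter over the 30 knurl ribs of its rim (2.5 mm deep). Tight, its underside lies on a 4 mm washer 74 mm above the table, its top at 96 mm; it climbs 5 mm per turn as it loosens. A 4 mm boss, 24 mm across, tops its middle.
- tight_dot (a point): Flush white dot, 12 mm diameter, on the tight wheel's top face, 32 mm from the wheel's axis; it goes round with the wheel and starts at any angle.
- tight_wheel (a joint): Turn of the tight wheel (rad): 0 tight against its stop, grows as it loosens, which is counter-clockwise seen from above (6.28 per full turn, does not wrap). It stays where it is left; turning it takes about 0.12 N m, so about 3 N along the rim.
- loose_hub (a point): Centre of the other hand wheel, the same in every way, but already loosened by two turns: 10 mm higher (underside 84 mm, top 106 mm above the table), with bare thread showing beneath it.
- loose_wheel (a joint): Turn of the loose wheel from where it was found (rad): 0 as found, counter-clockwise positive; it stays where it is left.
- lidded_jar: Bystander: glass jar with a green screw lid, diameter 72, height 100 (mm). Origin at the centre of its underside.
- open_jar: Bystander: open glass jar, diameter 64, height 85 (mm). Origin at the centre of its underside.
- far_cup: Bystander: white plastic cup, diameter 68, height 85, stands beyond the press (mm). Origin at the centre of its underside.
- side_cup: Bystander: white plastic cup, diameter 68, height 85, stands at the press's right end (mm). Origin at the centre of its underside.
- glue_pot: Bystander: white glue pot with cap, diameter 60, height 65, stands at the press's left end (mm). Origin at the centre of its underside.
- brush: Bystander: flat brush, 140 long, lying between the press and the robot (mm). Origin under the middle of its length, x along it to the bristles.
- jar_lid: Bystander: brass-coloured jar lid, diameter 68, height 12, lying between the press and the robot (mm). Origin at the centre of its underside.

How it is judged (in metres and radians):
On the way:
1. the tight wheel has been loosened by one full turn (value of joint tight_wheel above 6.283 rad), for 0.1 s.
At the end, for the whole second after the job is handed in: The tight wheel stands at rest two full turns (plus or minus a quarter turn) looser than tight, and the other wheel is within 0.6 rad (about 35 degrees) of where it was found (value of joint tight_wheel between 10.99 and 14.14 rad and velocity of joint tight_wheel between -0.1 and 0.1 rad/s and value of joint loose_wheel between -0.6 and 0.6 rad); the robot touches nothing.
It fails at once if the already loosened wheel is turned by more than 0.6 rad (value of joint loose_wheel above 0.6 rad or value of joint loose_wheel below -0.6 rad).
It fails at once if a bystander is moved more than 30 mm, lifted or knocked over (distance of any of lidded_jar, open_jar, far_cup, side_cup, glue_pot, brush, jar_lid from where it was at the start of the episode above 0.03 m or angle between any of lidded_jar, open_jar, far_cup, side_cup, glue_pot, jar_lid's own z axis and vertical above 0.5 rad).
It also fails if it takes over 58 s, if anything falls off the work surface, if the arm or the gripper's body presses on something with over 40 N, if the wrist force passes 120 N, or if a joint passes its speed limit or range.

## Robot

A 7-joint arm with a two-finger parallel gripper is mounted at the origin on the work surface. World frame = base frame: x ahead of the robot, y to its left, z up, the work surface at z = 0. Lengths are in mm, angles in rad, forces in N, time in s.
With the tool pointing down it reaches from about 400 to 900 mm from the base axis. Payload 5.5 kg.
Tool frame: the origin (TCP) lies on the front face of the gripper's body, between the roots of the fingers; the fingertips stand 73 mm ahead of it and the grasp point (between the pads) lies 54 mm ahead of it; z points along the fingers, y is the line along which they close (so a half turn about z gives the same grasp; the last joint's range is limited). The gripper opens to 85 mm and grips with 20 to 120 N. Pads are 22 mm wide; open, the fingers measure 114 mm over their backs; the gripper's body (76 mm by 85 mm) begins 54 mm behind the grasp point. The pads swing forward as they close: fully open they stand 13 mm farther back than shut.
Start: joints at [1.393, 0.501, -0.427, 1.55, 0.221, 1.138, -0.21], TCP at [277.36, -587.852, 303.91] pointing down, gripper open.
Joint ranges: [-2.88, 2.88], [-0.31, 2.03], [-1.54, 1.56], [0.2, 2.42], [-1.41, 4.55], [0.19, 2.02], [-2.57, 2.57]. Speed limits (rad/s): [2.57, 2.57, 3.14, 3.14, 3.14, 3.14, 3.14].

## Interface

Orientations are given as a 3x3 rotation matrix whose columns are the frame's x, y, z axes.
In Python, from plant import bot gives the robot as it stands. The module is installed in compiled form; this text tells all that it offers.
- The arm moves only by the tool carry_out, never from a script. Its argument "deltas" is a list of rows, each an object with "twist": the turn, a rotation vector about the tool's x, y, z in rad, a list of three; "delta_pos": the shift along the tool's x, y, z in cm, a list of three; "fingers": the closure, from 0 (fully open) to 1 (shut). In form: [{"twist": [rx, ry, rz], "delta_pos": [tx, ty, tz], "fingers": fingers}, ...]. A call has 1 to 12 rows; each row shifts and turns the commanded pose from where the row before left it, along the tool's axes as they then stand; what a row does not reach is not made up. A row lasts 1/10 s, in which the tool goes at most 50 mm and 8.59 degrees, less where a joint would pass 70% of its speed; a pose out of reach is approached as far as the arm can. A call is refused whole if a number of a shift passes 5 or a number of a turn 0.15, either way. A call with a gripper value outside its range is refused whole. The fingers move at their own pace and stop on an object; "newtons" is the grip in N (left out, the last holds). Time passes only in rows, so rows that do not move let the fingers close. It gives the time, the measured TCP pose, the force, the opening and the grip force at its end, in the units of the state.
- bot.read_state(): the state, without advancing time (a new reading comes with each control period).
- bot.capture(name): name is "scene" or "top"; returns a dict with "image" (384x512x3 uint8, red, green, blue), "fovy" (degrees; the focal length in pixels is half the picture's height over the tangent of half this angle, whatever the lens; pixels are square), "cx", "cy" (the principal point, pixels), "view" (4x4, takes a point from world to camera coordinates). Camera axes: x right, y up, looking along -z (the intrinsics and any distortion apply to the point x, -y, -z); pixel columns grow to the right and rows downward; lengths in mm; the calibration is good to about 2 mm. A picture is of the moment at which its call begins. There is no depth.
- bot.job_done(): hands the job in; it is judged then, once.
The state is a dict: "time": time; "joint_pos": joint angles; "qd": joint speeds; "joint_efforts": joint torques, N m; "ee_pos": TCP position; "tcp_rot": TCP orientation; "ft_force": force on the tool from outside, world axes, zero at the start; "wrist_torque": the same for the moment, N m; "finger_gap": finger opening in mm; "finger_force": force on a finger pad.
Only numpy, scipy, OpenCV 4.12 (cv2) and the standard library are available. Lean on these libraries where they do the work, as an engineer would, in place of code of your own. Each camera call takes 0.05 s, during which the arm holds its last target. There are 200 camera calls.

## Working session

There is one attempt and no reset: what is moved stays moved. The work goes in short steps, Python scripts to look and compute and a tool call to move; the robot and the scene stay as the last step left them, time stands still between calls to the robot, and variables do not carry over. Pictures are saved under pics/ and viewed, at most 10 in all, crops included, and the job is handed in when it is done.

Besides the shell and the picture viewer there is one more tool, called in YAML: its name, and indented under it one key for each argument. carry_out: Moves the arm, as the interface text tells. Its arguments: {"type":"object","properties":{"deltas":{"type":"array"},"newtons":{"type":"number"}},"required":["deltas"]}

```bash
mkdir -p pics
cat > h.py <<'E'
import numpy as np, cv2
from plant import bot
def cap(n):
    c=bot.capture(n); c['f']=192/np.tan(np.radians(c['fovy'])/2); return c
def ray(c,u,v):
    d=np.array([(u-c['cx'])/c['f'],-(v-c['cy'])/c['f'],-1]); V=np.array(c['view']); R=V[:3,:3]
    return -R.T@V[:3,3], R.T@d
def onz(c,u,v,z):
    o,d=ray(c,u,v); return o+d*(z-o[2])/d[2]
def proj(c,p):
    V=np.array(c['view']); q=V[:3,:3]@np.array(p)+V[:3,3]
    return c['cx']+c['f']*q[0]/-q[2], c['cy']-c['f']*q[1]/-q[2]
def save(c,n): cv2.imwrite('pics/'+n,cv2.cvtColor(c['image'],cv2.COLOR_RGB2BGR))
E
python3 - <<'E'
from h import *
ims=[]
for n in("scene","top"):
    c=cap(n); print(n,{k:v for k,v in c.items() if k not in('image','view')}); print(np.round(c['view'],3).tolist()); save(c,n+'0.png')
s=bot.read_state(); print(s)
E
```

```text
scene {'fovy': 46.791996038675144, 'cx': 255.48847269234798, 'cy': 189.43584758084958, 'f': np.float64(443.7708607456023)}
[[-0.537, 0.843, -0.012, 297.57], [-0.505, -0.31, 0.806, 244.095], [0.676, 0.439, 0.592, -1461.231], [0.0, 0.0, 0.0, 1.0]]
top {'fovy': 50.33473125982569, 'cx': 258.1084692996843, 'cy': 185.65391787319692, 'f': np.float64(408.6247328970846)}
[[-0.021, -1.0, 0.012, 35.45], [0.982, -0.018, 0.189, -610.644], [-0.189, 0.016, 0.982, -823.376], [0.0, 0.0, 0.0, 1.0]]
{'time': 0.1, 'joint_pos': array([ 1.39319579,  0.50177964, -0.42681398,  1.5513506 ,  0.22082578,
        1.13830067, -0.21027901]), 'qd': array([ 2.95613231e-04, -4.52856753e-04,  1.65818698e-03, -3.03747636e-03,
        1.79747490e-04, -2.55255512e-03,  3.07900523e-05]), 'joint_efforts': array([-1.15884788e-02, -5.70811272e+01, -5.83900720e+00, -2.81749105e+01,
        1.04457879e-02,  5.44272552e-03,  7.10412934e-06]), 'ee_pos': array([ 277.07658155, -587.43394991,  302.94536412]), 'tcp_rot': array([[ 9.04373348e-01,  4.26741533e-01, -7.15778940e-04],
       [ 4.26742130e-01, -9.04371884e-01,  1.62766185e-03],
       [ 4.72605637e-05, -1.77746703e-03, -9.99998419e-01]]), 'ft_force': array([ 0.20630289, -0.40420766,  0.89525031]), 'wrist_torque': array([-0.01863019, -0.02807057, -0.02042131]), 'finger_force': 0.0, 'finger_gap': 85.48153825086511}
```

View pics/scene0.png

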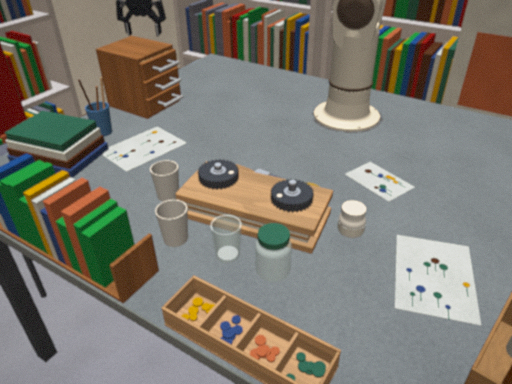

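View pics/top0.png

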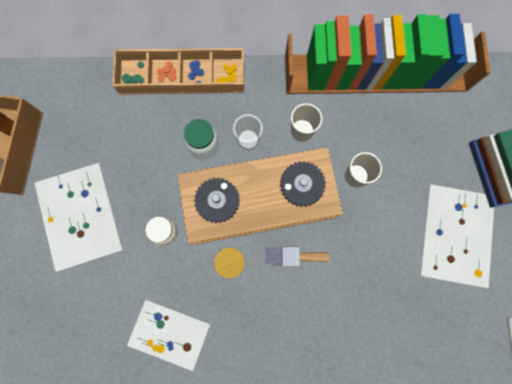

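The scene view shows the press with wheels at (219,174) and (292,195). In the top view they are at (217,200), with its dot at (224,186), and (303,184), with its dot at (288,187). Jars and cups stand on the far side, the glue pot at the left end, a cup at the right end, and the lid and brush in front. Next I'll triangulate the wheel features.

Run:
```python
from h import *
a=cv2.imread('pics/scene0.png')[145:225,180:330]; b=cv2.imread('pics/top0.png')[150:235,180:340]
a=cv2.resize(a,None,fx=5,fy=5,interpolation=cv2.INTER_CUBIC); b=cv2.resize(b,(750,398),interpolation=cv2.INTER_CUBIC)
cv2.imwrite('pics/cropA.png',np.vstack([a[:300],b[:300]]) if 0 else a); 
for n,wins in(("top",[(217,200),(303,184)]),("scene",[(292,195),(219,174)])):
    c=cap(n); g=cv2.cvtColor(c['image'],cv2.COLOR_RGB2HSV)
    for w in wins:
        m=((g[...,2]<90)).astype(np.uint8); k=np.zeros_like(m); cv2.circle(k,w,32,1,-1); m&=k
        m=cv2.morphologyEx(m,cv2.MORPH_CLOSE,np.ones((9,9)))
        cs=max(cv2.findContours(m,0,2)[0],key=cv2.contourArea); e=cv2.fitEllipse(cs)
        # bright dots inside
        im=np.zeros_like(m); cv2.drawContours(im,[cv2.convexHull(cs)],-1,1,-1); im=cv2.erode(im,np.ones((3,3)))
        d=((g[...,2]>130)&(im>0)).astype(np.uint8); N,L,S,C=cv2.connectedComponentsWithStats(d)
        print(n,w,np.round(e[0],1),np.round(e[1],1),[(S[i,4],np.round(C[i],1).tolist(),int(g[...,2][L==i].max())) for i in range(1,N)], [np.round(onz(c,*e[0],z)[:2],0) for z in(96,106)])
```

```text
top (217, 200) [216.7 200.3] [41.4 42.2] [(np.int32(43), [223.5, 185.6], 250), (np.int32(262), [216.2, 199.2], 219)] [array([575., 110.]), array([573., 109.])]
top (303, 184) [302.  184.2] [41.2 42.3] [(np.int32(266), [302.8, 182.5], 219), (np.int32(41), [287.9, 186.1], 251)] [array([605., -67.]), array([603., -65.])]
scene (292, 195) [291.5 195.6] [29.2 42.3] [(np.int32(14), [292.2, 182.6], 205), (np.int32(103), [291.8, 191.6], 201), (np.int32(26), [279.3, 194.9], 248)] [array([591., 117.]), array([603., 123.])]
scene (219, 174) [218.  174.1] [27.3 40.3] [(np.int32(27), [217.2, 164.1], 216), (np.int32(91), [217.6, 170.5], 200), (np.int32(21), [230.7, 171.9], 246)] [array([608., -67.]), array([619., -57.])]
```

View pics/cropA.png

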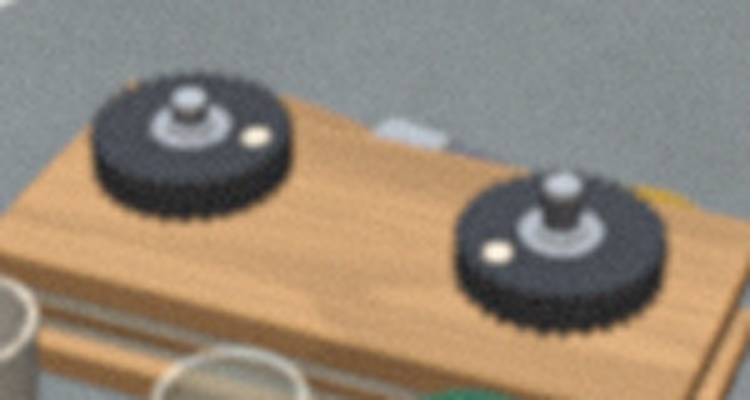

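Run:
```python
from h import *
t=cap('top'); s=cap('scene')
def tri(p,q):
    o1,d1=ray(t,*p);o2,d2=ray(s,*q);k=np.linalg.lstsq(np.c_[d1,-d2],o2-o1,rcond=None)[0]
    a=o1+k[0]*d1;b=o2+k[1]*d2;return np.round((a+b)/2,1),np.round(np.linalg.norm(a-b),1)
print('y+ dot',tri((223.5,185.6),(279.3,194.9)),'y- dot',tri((287.9,186.1),(230.7,171.9)))
print('boss',tri((216.2,199.2),(291.8,191.6)),tri((302.8,182.5),(217.6,170.5)))
for n,p,z in(('lidjar',(200,133),100),('ojar',(248,128),85),('glue',(159,230),65),('lid',(230,263),12)): print(n,onz(t,*p,z).round())
s=bot.read_state(); R=s['tcp_rot']; print(R.T@(np.array([480,110,303])-s['ee_pos']))
```

```text
y+ dot (array([605.1,  95. ,  98.1]), np.float64(0.6)) y- dot (array([599.5, -36.2, 108.1]), np.float64(0.1))
boss (array([577.4, 110.4,  95.4]), np.float64(0.4)) (array([607.1, -67.4, 105.3]), np.float64(0.4))
lidjar [718. 144. 100.]
ojar [732.  43.  85.]
glue [519. 233.  65.]
lid [449.  88.  12.]
[ 481.06391578 -544.48125946    0.93148904]
```

carry_out:
  deltas:
    - {"twist": [0, 0, 0.11], "delta_pos": [0, 0, 0], "fingers": 1}
    - {"twist": [0, 0, 0.11], "delta_pos": [0, 0, 0], "fingers": 1}
    - {"twist": [0, 0, 0.11], "delta_pos": [0, 0, 0], "fingers": 1}
    - {"twist": [0, 0, 0.11], "delta_pos": [0, 0, 0], "fingers": 1}
    - {"twist": [0, 0, 0], "delta_pos": [1.1, -3.9, 0], "fingers": 1}
    - {"twist": [0, 0, 0], "delta_pos": [1.1, -3.9, 0], "fingers": 1}
    - {"twist": [0, 0, 0], "delta_pos": [1.1, -3.9, 0], "fingers": 1}
    - {"twist": [0, 0, 0], "delta_pos": [1.1, -3.9, 0], "fingers": 1}
    - {"twist": [0, 0, 0], "delta_pos": [1.1, -3.9, 0], "fingers": 1}
    - {"twist": [0, 0, 0], "delta_pos": [1.1, -3.9, 0], "fingers": 1}
    - {"twist": [0, 0, 0], "delta_pos": [1.1, -3.9, 0], "fingers": 1}
    - {"twist": [0, 0, 0], "delta_pos": [1.1, -3.9, 0], "fingers": 1}

```text
time: 1.5
ee_pos: [365.3, -274.2, 304.1]
tcp_rot: [[1.0, 0.001, 0.0], [0.001, -1.0, -0.001], [0.0, 0.001, -1.0]]
ft_force: [-0.2, 0.4, -0.6]
finger_gap: -0.1
finger_force: 0.0
```

carry_out:
  deltas:
    - {"twist": [0, 0, 0], "delta_pos": [1.1, -3.9, 0], "fingers": 1}
    - {"twist": [0, 0, 0], "delta_pos": [1.1, -3.9, 0], "fingers": 1}
    - {"twist": [0, 0, 0], "delta_pos": [1.1, -3.9, 0], "fingers": 1}
    - {"twist": [0, 0, 0], "delta_pos": [1.1, -3.9, 0], "fingers": 1}
    - {"twist": [0, 0, 0], "delta_pos": [1.1, -3.9, 0], "fingers": 1}
    - {"twist": [0, 0, 0], "delta_pos": [1.1, -3.9, 0], "fingers": 1}
    - {"twist": [0, 0, 0], "delta_pos": [1.1, -3.9, 0], "fingers": 1}
    - {"twist": [0, 0, 0], "delta_pos": [1.1, -3.9, 0], "fingers": 1}
    - {"twist": [0, 0, 0], "delta_pos": [1.1, -3.9, 0], "fingers": 1}
    - {"twist": [0, 0, 0], "delta_pos": [1.1, -3.3, 2.8], "fingers": 1}
    - {"twist": [0, 0, 0], "delta_pos": [0, 0, 4], "fingers": 1}
    - {"twist": [0, 0, 0], "delta_pos": [0, 0, 4], "fingers": 1}

```text
time: 2.7
ee_pos: [475.5, 110.0, 195.3]
tcp_rot: [[1.0, 0.003, 0.002], [0.003, -1.0, 0.001], [0.002, -0.001, -1.0]]
ft_force: [0.6, -1.7, 0.1]
finger_gap: -0.0
finger_force: 0.0
```

Run:
```python
from h import *
s=bot.read_state(); print(s['time'],s['ee_pos'],s['ft_force'])
a=cap('scene'); b=cap('top')
A=a['image'][90:230,210:350]; B=b['image'][130:270,150:290]
cv2.imwrite('pics/c1.png',cv2.resize(np.hstack([A,B]),(800,400),interpolation=cv2.INTER_CUBIC)[...,::-1])
```

```text
2.7 [475.47383112 110.03807535 195.297459  ] [ 0.63588707 -1.65527478  0.06933654]
```

View pics/c1.png

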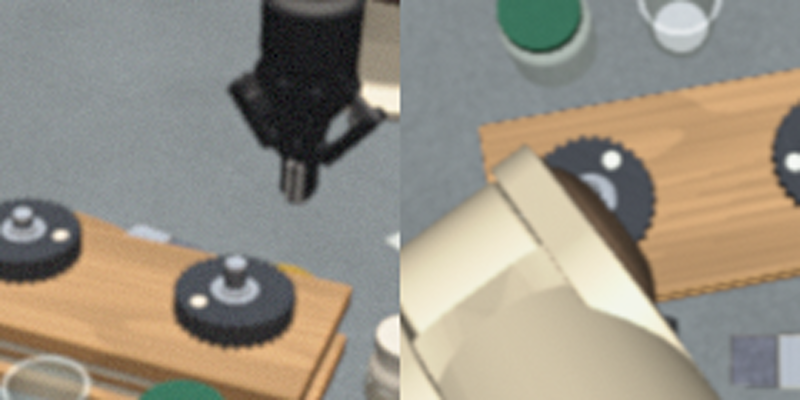

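carry_out:
  deltas:
    - {"twist": [0, 0, 0], "delta_pos": [0, 0, 3.7], "fingers": 1}
    - {"twist": [0, 0, 0], "delta_pos": [1.6, 0, 0], "fingers": 1}
    - {"twist": [0, 0, 0], "delta_pos": [1.6, 0, 0], "fingers": 1}
    - {"twist": [0, 0, 0], "delta_pos": [0.3, 0, 0], "fingers": 1}
    - {"twist": [0, 0, 0], "delta_pos": [0.3, 0, 0], "fingers": 1}
    - {"twist": [0, 0, 0], "delta_pos": [0.3, 0, 0], "fingers": 1}
    - {"twist": [0, 0, 0], "delta_pos": [0.0, 0, 0], "fingers": 1}

```text
time: 3.5
ee_pos: [515.9, 108.2, 159.5]
tcp_rot: [[1.0, 0.001, 0.001], [0.001, -1.0, -0.0], [0.001, 0.0, -1.0]]
ft_force: [-0.5, -0.2, -0.4]
finger_gap: 0.3
finger_force: 0.0
```

carry_out:
  deltas:
    - {"twist": [0, 0, 0], "delta_pos": [0.2, 0, 0], "fingers": 1}
    - {"twist": [0, 0, 0], "delta_pos": [0.2, 0, 0], "fingers": 1}
    - {"twist": [0, 0, 0], "delta_pos": [0.2, 0, 0], "fingers": 1}

```text
time: 3.8
ee_pos: [519.1, 108.4, 158.4]
tcp_rot: [[1.0, 0.001, -0.006], [0.001, -1.0, -0.001], [-0.006, 0.001, -1.0]]
ft_force: [-10.2, 0.2, 8.3]
finger_gap: -0.2
finger_force: 5.5
```

carry_out:
  deltas:
    - {"twist": [0, 0, 0], "delta_pos": [0, 0.6, 0], "fingers": 1}
    - {"twist": [0, 0, 0], "delta_pos": [0, 0.6, 0], "fingers": 1}
    - {"twist": [0, 0, 0], "delta_pos": [0, 0.0, 0], "fingers": 1}

```text
time: 4.1
ee_pos: [519.5, 96.4, 158.3]
tcp_rot: [[1.0, 0.001, -0.005], [0.001, -1.0, -0.001], [-0.005, 0.001, -1.0]]
ft_force: [-5.9, 0.2, 4.1]
finger_gap: -0.1
finger_force: 3.0
```

```bash
cat > dot.py <<'E'
from h import *
H=np.array([575.5,110])
def dot(c,z,name=''):
    # brightest low-saturation blob on the wheel's top plane near r=32
    g=cv2.cvtColor(c['image'],cv2.COLOR_RGB2HSV); m=((g[...,2]>150)&(g[...,1]<75)).astype(np.uint8)
    N,L,S,C=cv2.connectedComponentsWithStats(m); out=[]
    for i in range(1,N):
        p=onz(c,*C[i],z)[:2]-H; r=np.hypot(*p)
        if 22<r<42 and 6<S[i,4]<70: out.append((int(S[i,4]),round(float(r)),round(float(np.degrees(np.arctan2(p[1],p[0]))),1),int(g[...,2][L==i].max())))
    print(name,out)
def look(z=97):
    s=bot.read_state(); print(round(s['time'],1),s['ee_pos'].round(1),s['ft_force'].round(1)); 
    for n in('scene','top'):
        c=cap(n); dot(c,z,n)
if __name__=='__main__':
    import sys; look(float(sys.argv[1]) if len(sys.argv)>1 else 97)
E
python3 dot.py
```

```text
4.1 [519.5  96.4 158.3] [-5.9  0.2  4.1]
scene [(27, 35, -150.6, 220), (21, 32, -15.8, 248)]
top []
```

carry_out:
  deltas:
    - {"twist": [0, 0, 0], "delta_pos": [0.15, 1.13, 0], "fingers": 1}
    - {"twist": [0, 0, 0], "delta_pos": [0.43, 1.05, 0], "fingers": 1}
    - {"twist": [0, 0, 0], "delta_pos": [0.69, 0.9, 0], "fingers": 1}
    - {"twist": [0, 0, 0], "delta_pos": [0.9, 0.69, 0], "fingers": 1}

```text
time: 4.6
ee_pos: [544.5, 57.1, 159.0]
tcp_rot: [[1.0, -0.001, 0.0], [-0.001, -1.0, -0.001], [0.0, 0.001, -1.0]]
ft_force: [0.1, -0.1, 0.0]
finger_gap: -0.3
finger_force: 0.0
```

```bash
python3 dot.py
```

```text
4.6 [544.5  57.1 159. ] [ 0.1 -0.1  0. ]
scene [(28, 35, -151.0, 220), (22, 32, -7.4, 249)]
top []
```

carry_out:
  deltas:
    - {"twist": [0, 0, 0], "delta_pos": [0.1, -0.2, 0], "fingers": 1}
    - {"twist": [0, 0, 0], "delta_pos": [0.1, -0.2, 0], "fingers": 1}

```text
time: 4.9
ee_pos: [544.5, 60.1, 158.5]
tcp_rot: [[1.0, -0.001, -0.003], [-0.001, -1.0, -0.005], [-0.003, 0.005, -1.0]]
ft_force: [-5.6, -10.0, 5.0]
finger_gap: -0.2
finger_force: 5.6
```

carry_out:
  deltas:
    - {"twist": [0, 0, 0], "delta_pos": [0.1, -0.2, 0], "fingers": 1}
    - {"twist": [0, 0, 0], "delta_pos": [0, 0, 0], "fingers": 1}

```text
time: 5.1
ee_pos: [544.4, 60.5, 158.2]
tcp_rot: [[1.0, -0.001, -0.006], [-0.001, -1.0, -0.007], [-0.006, 0.008, -1.0]]
ft_force: [-5.0, -10.6, 6.5]
finger_gap: -0.3
finger_force: 6.4
```

carry_out:
  deltas:
    - {"twist": [0, 0, 0], "delta_pos": [0.1, -0.2, 0], "fingers": 1}
    - {"twist": [0, 0, 0], "delta_pos": [0, 0, 0], "fingers": 1}

```text
time: 5.3
ee_pos: [544.6, 61.0, 158.0]
tcp_rot: [[1.0, -0.002, -0.008], [-0.002, -1.0, -0.01], [-0.008, 0.01, -1.0]]
ft_force: [-8.1, -14.7, 8.6]
finger_gap: -0.1
finger_force: 8.4
```

carry_out:
  deltas:
    - {"twist": [0, 0, 0], "delta_pos": [0.8, 0.4, 0], "fingers": 1}
    - {"twist": [0, 0, 0], "delta_pos": [0.8, 0.2, 0], "fingers": 1}
    - {"twist": [0, 0, 0], "delta_pos": [1.1, 0, 0], "fingers": 1}
    - {"twist": [0, 0, 0], "delta_pos": [1.1, 0, 0], "fingers": 1}

```text
time: 5.7
ee_pos: [585.1, 52.4, 158.8]
tcp_rot: [[1.0, -0.004, -0.004], [-0.005, -1.0, -0.012], [-0.004, 0.012, -1.0]]
ft_force: [-1.2, -15.7, 6.4]
finger_gap: 0.2
finger_force: 8.0
```

```bash
python3 dot.py
```

```text
5.7 [585.1  52.4 158.8] [ -1.2 -15.7   6.4]
scene [(27, 35, -151.1, 223), (24, 31, 41.0, 251)]
top [(31, 34, 43.5, 243)]
```

Run:
```python
import numpy as np
a=np.radians(np.arange(-78,440,10)); p=5.25*np.c_[np.cos(a),-np.sin(a)]; d=np.diff(p.round(2),axis=0).round(2)
for i in range(0,48,12): print(d[i:i+12].tolist())
```

```text
[[0.88, -0.27], [0.81, -0.42], [0.73, -0.55], [0.63, -0.67], [0.5, -0.77], [0.35, -0.84], [0.21, -0.89], [0.05, -0.91], [-0.11, -0.91], [-0.27, -0.88], [-0.42, -0.81], [-0.55, -0.73]]
[[-0.67, -0.63], [-0.77, -0.5], [-0.84, -0.35], [-0.89, -0.21], [-0.91, -0.05], [-0.91, 0.11], [-0.88, 0.27], [-0.81, 0.42], [-0.73, 0.55], [-0.63, 0.67], [-0.5, 0.77], [-0.35, 0.84]]
[[-0.21, 0.89], [-0.05, 0.91], [0.11, 0.91], [0.27, 0.88], [0.42, 0.81], [0.55, 0.73], [0.67, 0.63], [0.77, 0.5], [0.84, 0.35], [0.89, 0.21], [0.91, 0.05], [0.91, -0.11]]
[[0.88, -0.27], [0.81, -0.42], [0.73, -0.55], [0.63, -0.67], [0.5, -0.77], [0.35, -0.84], [0.21, -0.89], [0.05, -0.91], [-0.11, -0.91], [-0.27, -0.88], [-0.42, -0.81], [-0.55, -0.73]]
```

carry_out:
  deltas:
    - {"twist": [0, 0, 0], "delta_pos": [0.88, -0.27, 0], "fingers": 1}
    - {"twist": [0, 0, 0], "delta_pos": [0.81, -0.42, 0], "fingers": 1}
    - {"twist": [0, 0, 0], "delta_pos": [0.73, -0.55, 0], "fingers": 1}
    - {"twist": [0, 0, 0], "delta_pos": [0.63, -0.67, 0], "fingers": 1}
    - {"twist": [0, 0, 0], "delta_pos": [0.5, -0.77, 0], "fingers": 1}
    - {"twist": [0, 0, 0], "delta_pos": [0.35, -0.84, 0], "fingers": 1}
    - {"twist": [0, 0, 0], "delta_pos": [0.21, -0.89, 0], "fingers": 1}
    - {"twist": [0, 0, 0], "delta_pos": [0.05, -0.91, 0], "fingers": 1}

```text
time: 6.6
ee_pos: [632.6, 112.3, 160.9]
tcp_rot: [[1.0, -0.002, 0.011], [-0.002, -1.0, -0.001], [0.011, 0.001, -1.0]]
ft_force: [10.9, -2.5, -1.5]
finger_gap: 0.1
finger_force: 5.2
```

```bash
python3 dot.py 99
```

```text
6.6 [632.6 112.3 160.9] [10.9 -2.5 -1.5]
scene [(14, 31, -156.4, 214)]
top [(34, 31, 148.4, 241)]
```

carry_out:
  deltas:
    - {"twist": [0, 0, 0], "delta_pos": [-0.2, -0.91, -0.02], "fingers": 1}
    - {"twist": [0, 0, 0], "delta_pos": [-0.27, -0.88, -0.02], "fingers": 1}
    - {"twist": [0, 0, 0], "delta_pos": [-0.42, -0.81, -0.02], "fingers": 1}
    - {"twist": [0, 0, 0], "delta_pos": [-0.55, -0.73, -0.02], "fingers": 1}
    - {"twist": [0, 0, 0], "delta_pos": [-0.67, -0.63, -0.02], "fingers": 1}
    - {"twist": [0, 0, 0], "delta_pos": [-0.77, -0.5, -0.02], "fingers": 1}
    - {"twist": [0, 0, 0], "delta_pos": [-0.84, -0.35, -0.02], "fingers": 1}
    - {"twist": [0, 0, 0], "delta_pos": [-0.89, -0.21, -0.02], "fingers": 1}

```text
time: 7.5
ee_pos: [582.0, 167.4, 161.8]
tcp_rot: [[1.0, 0.003, 0.005], [0.003, -1.0, 0.004], [0.005, -0.004, -1.0]]
ft_force: [3.8, 3.4, 1.1]
finger_gap: -0.2
finger_force: 2.0
```

```bash
python3 dot.py 100
```

```text
7.5 [582.  167.4 161.8] [3.8 3.4 1.1]
scene [(26, 30, -150.7, 223), (20, 33, -110.3, 249)]
top []
```

carry_out:
  deltas:
    - {"twist": [0, 0, 0], "delta_pos": [-0.5, 0.3, -0.02], "fingers": 1}
    - {"twist": [0, 0, 0], "delta_pos": [-0.5, 0.0, -0.02], "fingers": 1}
    - {"twist": [0, 0, 0], "delta_pos": [-0.91, 0.11, -0.02], "fingers": 1}
    - {"twist": [0, 0, 0], "delta_pos": [-0.88, 0.27, -0.02], "fingers": 1}
    - {"twist": [0, 0, 0], "delta_pos": [-0.81, 0.42, -0.02], "fingers": 1}
    - {"twist": [0, 0, 0], "delta_pos": [-0.73, 0.55, -0.02], "fingers": 1}
    - {"twist": [0, 0, 0], "delta_pos": [-0.63, 0.67, -0.02], "fingers": 1}
    - {"twist": [0, 0, 0], "delta_pos": [-0.5, 0.77, -0.02], "fingers": 1}
    - {"twist": [0, 0, 0], "delta_pos": [-0.35, 0.84, -0.02], "fingers": 1}

```text
time: 8.5
ee_pos: [520.9, 126.9, 162.3]
tcp_rot: [[1.0, 0.004, -0.003], [0.004, -1.0, 0.002], [-0.003, -0.002, -1.0]]
ft_force: [-2.9, 4.2, 1.8]
finger_gap: 0.2
finger_force: 2.4
```

```bash
python3 dot.py 101
```

```text
8.5 [520.9 126.9 162.3] [-2.9  4.2  1.8]
scene [(25, 29, -150.6, 223), (24, 32, -17.3, 252)]
top []
```

carry_out:
  deltas:
    - {"twist": [0, 0, 0], "delta_pos": [0.2, 0.6, -0.02], "fingers": 1}
    - {"twist": [0, 0, 0], "delta_pos": [0.05, 0.91, -0.02], "fingers": 1}
    - {"twist": [0, 0, 0], "delta_pos": [0.11, 0.91, -0.02], "fingers": 1}
    - {"twist": [0, 0, 0], "delta_pos": [0.27, 0.88, -0.02], "fingers": 1}
    - {"twist": [0, 0, 0], "delta_pos": [0.42, 0.81, -0.02], "fingers": 1}
    - {"twist": [0, 0, 0], "delta_pos": [0.6, 0.65, -0.02], "fingers": 1}
    - {"twist": [0, 0, 0], "delta_pos": [0.7, 0.55, -0.02], "fingers": 1}
    - {"twist": [0, 0, 0], "delta_pos": [0.77, 0.5, -0.02], "fingers": 1}

```text
time: 9.4
ee_pos: [547.2, 60.2, 161.0]
tcp_rot: [[1.0, -0.002, -0.018], [-0.002, -1.0, -0.012], [-0.018, 0.012, -1.0]]
ft_force: [-14.3, -12.5, 7.2]
finger_gap: -0.2
finger_force: 10.4
```

```bash
python3 dot.py 102
```

```text
9.4 [547.2  60.2 161. ] [-14.3 -12.5   7.2]
scene [(24, 27, -150.0, 217), (21, 30, 86.9, 247)]
top []
```

carry_out:
  deltas:
    - {"twist": [0, 0, 0], "delta_pos": [0.75, 0.45, -0.02], "fingers": 1}
    - {"twist": [0, 0, 0], "delta_pos": [0.89, 0.25, -0.02], "fingers": 1}
    - {"twist": [0, 0, 0], "delta_pos": [0.91, 0.05, -0.02], "fingers": 1}
    - {"twist": [0, 0, 0], "delta_pos": [0.91, -0.11, -0.02], "fingers": 1}
    - {"twist": [0, 0, 0], "delta_pos": [0.88, -0.27, -0.02], "fingers": 1}
    - {"twist": [0, 0, 0], "delta_pos": [0.81, -0.42, -0.02], "fingers": 1}
    - {"twist": [0, 0, 0], "delta_pos": [0.73, -0.55, -0.02], "fingers": 1}
    - {"twist": [0, 0, 0], "delta_pos": [0.63, -0.67, -0.02], "fingers": 1}

```text
time: 10.3
ee_pos: [620.7, 73.1, 164.2]
tcp_rot: [[1.0, -0.004, -0.0], [-0.004, -1.0, -0.007], [-0.0, 0.007, -1.0]]
ft_force: [5.0, -8.7, -4.1]
finger_gap: -0.2
finger_force: 4.0
```

```bash
python3 dot.py 104
```

```text
10.3 [620.7  73.1 164.2] [ 5.  -8.7 -4.1]
scene [(45, 28, -159.6, 248)]
top [(34, 30, -167.2, 242)]
```

carry_out:
  deltas:
    - {"twist": [0, 0, 0], "delta_pos": [0.4, -0.8, -0.02], "fingers": 1}
    - {"twist": [0, 0, 0], "delta_pos": [0.35, -0.84, -0.02], "fingers": 1}
    - {"twist": [0, 0, 0], "delta_pos": [0.21, -0.89, -0.02], "fingers": 1}
    - {"twist": [0, 0, 0], "delta_pos": [0.05, -0.91, -0.02], "fingers": 1}
    - {"twist": [0, 0, 0], "delta_pos": [-0.15, -0.91, -0.02], "fingers": 1}
    - {"twist": [0, 0, 0], "delta_pos": [-0.3, -0.88, -0.02], "fingers": 1}
    - {"twist": [0, 0, 0], "delta_pos": [-0.45, -0.81, -0.02], "fingers": 1}
    - {"twist": [0, 0, 0], "delta_pos": [-0.55, -0.73, -0.02], "fingers": 1}

```text
time: 11.2
ee_pos: [618.6, 147.7, 167.7]
tcp_rot: [[1.0, -0.0, 0.008], [-0.0, -1.0, 0.003], [0.008, -0.003, -1.0]]
ft_force: [10.9, 3.4, -6.3]
finger_gap: -0.2
finger_force: 5.1
```

```bash
python3 dot.py 106
```

```text
11.2 [618.6 147.7 167.7] [10.9  3.4 -6.3]
scene [(20, 33, -69.4, 249)]
top []
```

carry_out:
  deltas:
    - {"twist": [0, 0, 0], "delta_pos": [-0.67, -0.63, -0.02], "fingers": 1}
    - {"twist": [0, 0, 0], "delta_pos": [-0.77, -0.5, -0.02], "fingers": 1}
    - {"twist": [0, 0, 0], "delta_pos": [-0.84, -0.35, -0.02], "fingers": 1}
    - {"twist": [0, 0, 0], "delta_pos": [-0.6, -0.05, -0.02], "fingers": 1}

```text
time: 11.7
ee_pos: [587.1, 165.6, 168.6]
tcp_rot: [[1.0, 0.003, 0.004], [0.003, -1.0, 0.005], [0.004, -0.005, -1.0]]
ft_force: [5.4, 8.0, -2.9]
finger_gap: 0.2
finger_force: 5.5
```

```bash
python3 dot.py 106
```

```text
11.7 [587.1 165.6 168.6] [ 5.4  8.  -2.9]
scene [(24, 32, -24.3, 252)]
top []
```

carry_out:
  deltas:
    - {"twist": [0, 0, 0], "delta_pos": [0.2, -0.8, 0], "fingers": 1}
    - {"twist": [0, 0, 0], "delta_pos": [0.2, -1.5, 0], "fingers": 1}
    - {"twist": [0, 0, 0], "delta_pos": [0, -1, -2], "fingers": 1}
    - {"twist": [0, 0, 0], "delta_pos": [0, 0, -4], "fingers": 1}
    - {"twist": [0, 0, 0], "delta_pos": [0, 0, -4], "fingers": 1}
    - {"twist": [0, 0, 0], "delta_pos": [0, 0, -4], "fingers": 1}
    - {"twist": [0, 0, 0], "delta_pos": [-4, 0, 0], "fingers": 1}
    - {"twist": [0, 0, 0], "delta_pos": [-4, 0, 0], "fingers": 1}
    - {"twist": [0, 0, 0], "delta_pos": [0, 0, 0], "fingers": 1}

```text
time: 12.7
ee_pos: [504.3, 196.5, 307.3]
tcp_rot: [[1.0, 0.006, -0.004], [0.006, -1.0, -0.003], [-0.005, 0.003, -1.0]]
ft_force: [1.1, 0.4, 0.9]
finger_gap: 0.1
finger_force: 0.0
```

```bash
python3 dot.py 106
python3 - <<'E'
from h import *
a=cap('scene'); cv2.imwrite('pics/end.png',cv2.resize(a['image'][130:290,140:380],(750,500),interpolation=cv2.INTER_CUBIC)[...,::-1])
E
```

```text
12.7 [504.3 196.5 307.3] [1.1 0.4 0.9]
scene [(20, 33, -22.1, 247)]
top [(39, 34, -17.6, 251)]
```

View pics/end.png

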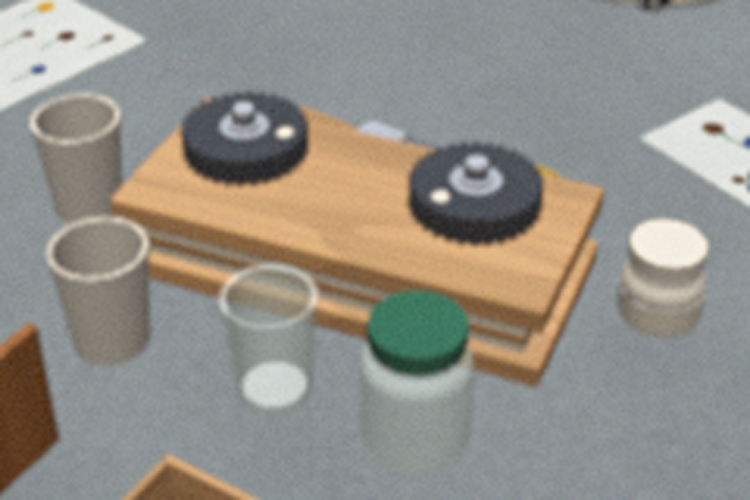

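The picture shows both wheels at the same height with equal screw ends showing. The tight wheel's dot is back near its starting angle, at about (440,197) in the crop, everything else stands where it was, and the arm is clear.

```bash
python3 -c "
from plant import bot
print(bot.job_done())"
```

```text
the job is handed in; nothing more can be done
None
```

I rolled the tight wheel loose by about two full turns, some 5–10° over by its white dot and level with the other wheel; the finger is clear, the rest looks untouched in the final picture, and the job is handed in, though no verdict came back.

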